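# Hold a glass cell in the light of the bench viewer

### The arm

A 6-joint arm with a two-finger parallel gripper is mounted at the origin on the work surface. World frame = base frame: x ahead of the robot, y to its left, z up, the work surface at z = 0. Lengths are in m, angles in degrees, forces in N, time in s.
With the tool pointing down it reaches from about 0.375 to 0.75 m from the base axis. Payload 9 kg.
Tool frame: the origin (TCP) lies where the fingers leave the gripper's body, on its centre line; the fingertips stand 73 mm ahead of it and the grasp point (between the pads) lies 54 mm ahead of it (robot.tip_reach is the distance from the TCP to the fingertips, in m); z points along the fingers, y is the direction in which the jaws open and shut (so a half turn about z gives the same grasp; the last joint's range is limited). The gripper opens to 85 mm and grips with 20 to 120 N. Pads are 22 mm wide; open, the fingers measure 114 mm over their backs; the gripper's body (76 mm by 85 mm) begins 54 mm behind the grasp point. The pads swing forward as they close: fully open they stand 13 mm farther back than shut.
Start: joints at [56.74, 5.964, 5.575, 89.605, 0, 77.527], TCP at [0.213, 0.561, 0.304] pointing down, gripper open.
Joint ranges: [-171.21, 171.21], [-48.23, 106.86], [-62.78, 66.21], [-105.2, 120.99], [-86.42, 89.51], [-180, 180]. Speed limits (degrees/s): [127.2, 127.2, 147.25, 180, 180, 180].

### API

Orientations are given as [roll, pitch, yaw] about the fixed x, y, z axes, in that order (R = Rz(yaw) Ry(pitch) Rx(roll)).
In Python, from plant import robot gives the robot as it stands. Calls block until the motion is done:
- robot.move_pose(position, orientation): joint-space move of the TCP to a pose.
- robot.line_to(position, vel=0.15, rotation=None, guard=None): straight line of the TCP; rotation=None keeps the orientation; vel is the mean speed in m/s. With guard (N) it stops when the force on the tool has changed by that much, and returns True; else False.
- robot.goto_joints(angles): joint-space move.
- robot.set_gripper(opening): finger opening in m; the grip force is fixed at half the most; returns when the fingers have stopped.
- robot.pause(seconds).
- robot.ik(position, orientation): joint angles nearest the present ones, or None.
- robot.observe(): the state.
- robot.grab_frame(name): name is "scene" or "top" or "wrist"; returns the picture (400x640x3 uint8, blue, green, red); there is no depth.
- robot.get_calibration(name): a dict with "vertical_fov" (degrees; the focal length in pixels is half the picture's height over the tangent of half this angle, whatever the lens; pixels are square), "cx", "cy" (the principal point, pixels), "rvec" (rotation vector, rad) and "tvec" (3), from world to camera coordinates, as OpenCV has them. Camera axes: x right, y down, z forward; pixel columns grow to the right and rows downward; lengths in m; the calibration is good to about 2 mm. A picture is of the moment at which its call begins: read the wrist's pose just before it. get_calibration takes no time and is no camera call; for the wrist camera it gives the pose at the moment of the call.
A pose or a line that the arm cannot do raises robot.IKError and nothing moves.
- robot.job_done(): hands the job in, once; it reports no verdict.
The state is a dict: "time": time; "q": joint angles; "qvel": joint speeds; "joint_torque": joint torques, N m; "tool_pos": TCP position; "tcp_rot": TCP orientation; "ft_force": force on the tool from outside, world axes, zero at the start; "torque": the same for the moment, N m; "gripper_width": finger opening in m.
Only numpy, scipy, OpenCV 4.12 (cv2) and the standard library are available. Lean on these libraries where they do the work, as an engineer would, in place of code of your own. Each camera call takes 0.05 s, during which the arm holds its last target.

### The job

Set up the bench viewer: slide the spacer collar down the post until it sits on the shoulder, let go, then slide the magnifier's square block down on top of it, fully home, with its lens in front of the lamp and square to it, and let go. Then lift the long glass cell out of the rack by its two frosted sides only, never a finger on its clear end windows, and hold it upright in the middle of the light path between lamp and lens, so that the light runs straight through both windows. The job finishes while you are still holding it there, steady and touching nothing else, with the two short cells, the jar and the tub left where they stood.

Things in the scene. Friction and masses are not known exactly. Their poses are not given: they have to be found in the camera images.
- viewer: Bench viewer, fixed: grey plate 15 mm thick (x -55..85, y -125..175 mm), black lamp barrel at +y (62 mm across, front at y = 73, centre 100 above bench, top 131; shines along -y), steel post at x = 55, y = -85 mm: 36 mm column up to the shoulder, then a 12 mm spigot. Origin on the bench under the middle of the light path, z up. Set up, the lens stands at x = 0, y = -85, 100 mm above the bench.
- beam (a point): Middle of the light path, 100 mm above the bench; lamp front 73 mm away to +y, place of the lens 85 mm away to -y. Axes as the viewer's: the light runs along y.
- shoulder (a point): Centre of the post's shoulder, on which the collar must sit (55 mm above the bench). Axes are the viewer's.
- post_tip (a point): Centre of the top of the post's spigot, 103 mm above the bench; its last 5 mm taper from 12 to 6 mm.
- collar: Spacer collar: plain aluminium ring, 36 mm outside, 14 mm bore, 20 mm high, about 45 g, lying flat on the bench. Origin: centre of its underside, z along the bore. Loose.
- magnifier: Loose magnifier: steel block 30 x 30 x 22 mm high with a 14 mm upright bore, and on a short arm a lens in an upright black rim 50 mm across, 8 thick. About 140 g, mostly block. Origin: centre of the block's underside, z up the bore; arm and lens point to -x (rim from x = -30 mm), the lens looks along y; sides +-y free to grip. Home: axes parallel to the viewer's, underside 75 mm above bench.
- lens (a point): Centre of the magnifier's lens: 55 mm from the bore's axis along the magnifier's -x, 25 mm above the block's underside.
- rack: Blue plastic cell rack, fixed to the bench, 50 x 136 x 28 mm high, three equal wells 20 mm deep in a row along its y, 45 mm apart. Origin: centre of its underside. The long cell can stand in any of the wells.
- cell: Long glass cell, 12.5 mm thick (x), 22.5 long (y), 45 high plus a 4 mm white lid (10.5 thick), 20 g, loose in a rack well with 1 mm play; 25 mm of glass and the lid stand above the rack. Broad sides +-x are frosted whitish: grip there. Narrow ends +-y are clear windows for the light: fingers never touch them. Origin: centre of its underside, z up.
- cell_mid (a point): Middle of the long cell, 22.5 mm above its underside.
- short_cell_1: Short glass cell, 12.5 x 12.5 mm and 45 mm high with white lid, in another rack well. Bystander. Origin: centre of its underside.
- short_cell_2: Another short glass cell of the same size in the third well. Bystander. Origin: centre of its underside.
- jar: White sample jar with a red cap, 42 mm across, 62 mm high. Bystander. Origin: centre of its underside.
- strip_tub: Black test-strip tub with a pale top and a paper label, 42 mm across, 100 mm high. Bystander. Origin: centre of its underside.

How it is judged (in metres and radians):
On the way, in this order (a step that is already met when the one before it is completed fails the run):
1. the collar sits on the post's shoulder, let go (horizontal distance between collar and shoulder below 0.003 m and z of collar in the frame of shoulder between -0.003 and 0.003 m and angle between collar's own z axis and vertical below 0.08 rad and contact force between the fingers and collar below 0.1 N), for 0.2 s.
2. the magnifier sits on the collar, its lens in front of the lamp and square to it, let go (horizontal distance between each of collar, magnifier and shoulder below 0.003 m and z of collar in the frame of shoulder between -0.003 and 0.003 m and angle between collar's own z axis and vertical below 0.08 rad and z of magnifier in the frame of shoulder between 0.017 and 0.0235 m and angle between magnifier's own z axis and vertical below 0.09 rad and angle between the y axis of magnifier and the y axis of viewer, either way round below 0.17 rad and x of lens in the frame of beam between -0.01 and 0.01 m and contact force between the fingers and magnifier below 0.1 N), for 0.2 s.
At the end, for the whole second after the job is handed in: Fingers on both frosted sides hold the long cell upright (0.13 rad), still, touching nothing else, centre within 6 mm sideways, 10 mm in height, 40 mm along the beam, within 0.15 rad of its line; collar and magnifier home (3 mm), lens within 10 mm and 0.17 rad of square, both let go (all of step 2 and contact force between the fingers and collar below 0.1 N and x of cell_mid in the frame of beam between -0.006 and 0.006 m and y of cell_mid in the frame of beam between -0.04 and 0.04 m and z of cell_mid in the frame of beam between -0.01 and 0.01 m and angle between the y axis of cell and the y axis of viewer, either way round below 0.15 rad and angle between cell's own z axis and vertical below 0.13 rad and linear speed of cell below 0.02 m/s and contact force between the fingers and cell_c0 above 0.5 N and contact force between the fingers and cell_c1 above 0.5 N and contact force between cell and viewer below 0.1 N and contact force between cell and magnifier below 0.1 N and contact force between cell and rack below 0.1 N); the arm keeps its last pose, push and grip.
It fails at once if a finger touches a clear window of the long cell (contact force between the fingers and cell_c2 above 0.3 N or contact force between the fingers and cell_c3 above 0.3 N).
It fails at once if a short cell, the jar or the tub is shifted by more than 15 mm (distance of any of short_cell_1, short_cell_2, jar, strip_tub from where it was at the start of the episode above 0.015 m).
It also fails if it takes over 72 s, if anything falls off the work surface, if the arm or the gripper's body presses on something with over 40 N, if the wrist force passes 120 N, or if a joint passes its speed limit or range.

## Working session

There is one attempt and no reset: what is moved stays moved. The work goes in short steps, each a Python script; the robot and the scene stay as the last script left them, time stands still between calls to the robot, and variables do not carry over. Pictures are saved under pics/ and viewed, and the job is handed in when it is done.

```bash
mkdir -p pics; ls; python3 - <<'E'
from plant import robot
import cv2
print(robot.observe())
for n in ("scene","top","wrist"):
    c=robot.get_calibration(n); print(n,c)
    cv2.imwrite(f"pics/{n}0.png",robot.grab_frame(n))
E
```

```text
pics
{'time': 0.0, 'q': array([ 5.67407220e+01,  5.99807906e+00,  5.52802954e+00,  8.96034844e+01,
       -1.52533105e-03,  7.75286510e+01]), 'qvel': array([-0.06481422, -0.01326997,  0.04087912,  0.01011697, -0.08519757,
        0.00055658]), 'joint_torque': array([-2.92453551e-03, -5.56933236e+01,  5.03647041e+01,  1.67663052e-02,
       -3.73393977e-04,  1.54753394e-06]), 'tool_pos': array([0.21279666, 0.56075456, 0.30313709]), 'tcp_rot': array([-1.79927872e+02, -1.43904140e-02,  1.59212063e+02]), 'ft_force': array([-0.10187145, -0.20533625,  0.38935623]), 'torque': array([-0.05003813, -0.03109478,  0.03149069]), 'gripper_width': 0.08537606534963847}
scene {'vertical_fov': 48.940169632492314, 'cx': 312.74252530823156, 'cy': 197.80165169764925, 'rvec': array([ 2.21337614,  0.77186252, -0.33388429]), 'tvec': array([-0.37230829, -0.19172743,  1.25763698])}
top {'vertical_fov': 43.09938268350157, 'cx': 320.791020320575, 'cy': 194.26979994773052, 'rvec': array([ 2.07333271, -2.1431367 ,  0.2385991 ]), 'tvec': array([-0.06693263,  0.52620732,  0.96192138])}
wrist {'vertical_fov': 63.190740851866494, 'cx': 316.3068364948723, 'cy': 198.396515823139, 'rvec': array([-2.34892806, -1.62167123, -0.26951869]), 'tvec': array([-0.59942576, -0.04250895,  0.38079808])}
```

View pics/scene0.png

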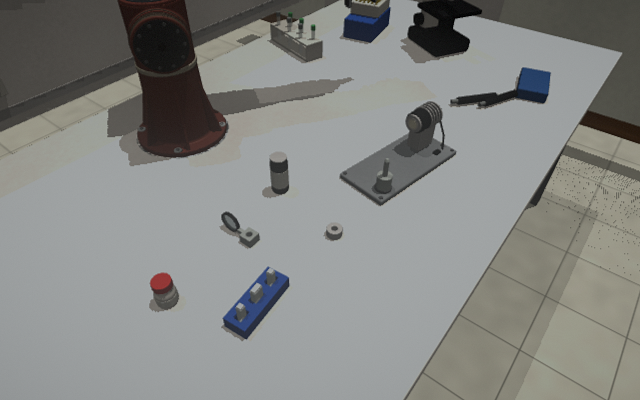

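View pics/top0.png

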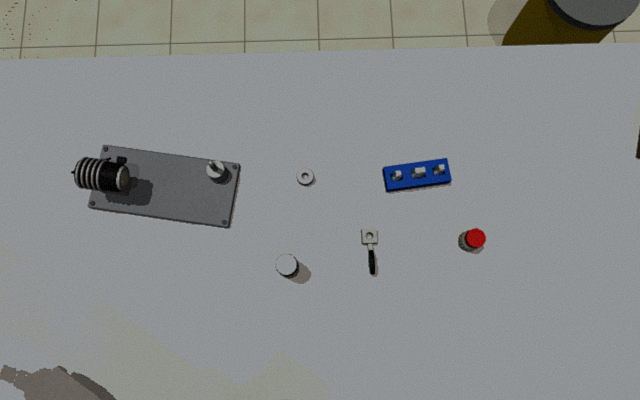

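View pics/wrist0.png

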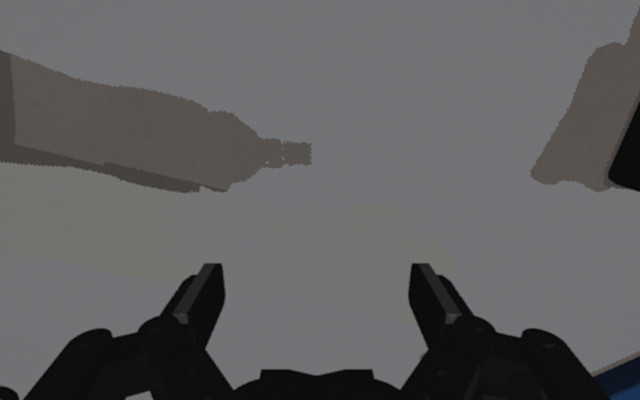

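```bash
cat > h.py <<'E'
import numpy as np, cv2
from scipy.spatial.transform import Rotation as Rn
def cam(c):
    f=200/np.tan(np.radians(c["vertical_fov"])/2)
    K=np.array([[f,0,c["cx"]],[0,f,c["cy"]],[0,0,1.]])
    return K,cv2.Rodrigues(np.array(c["rvec"]))[0],np.array(c["tvec"])
def ray(c,uv,z):
    K,R,t=cam(c); d=R.T@np.linalg.inv(K)@[uv[0],uv[1],1]; o=-R.T@t
    return o+d*(z-o[2])/d[2]
def proj(c,P):
    K,R,t=cam(c); p=(R@np.atleast_2d(P).T).T+t; p=p@K.T
    return p[:,:2]/p[:,2:]
def crop(img,x0,y0,w,h,s,name):
    cv2.imwrite(name,cv2.resize(img[y0:y0+h,x0:x0+w],None,fx=s,fy=s,interpolation=cv2.INTER_CUBIC))
E
python3 - <<'E'
from h import *
im=cv2.imread("pics/top0.png")
crop(im,65,135,190,100,4,"pics/t1.png")
crop(im,265,145,200,140,4,"pics/t2.png")
crop(cv2.imread("pics/scene0.png"),140,90,330,250,2.4,"pics/s1.png")
E
```

```text
(no output)
```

View pics/t1.png

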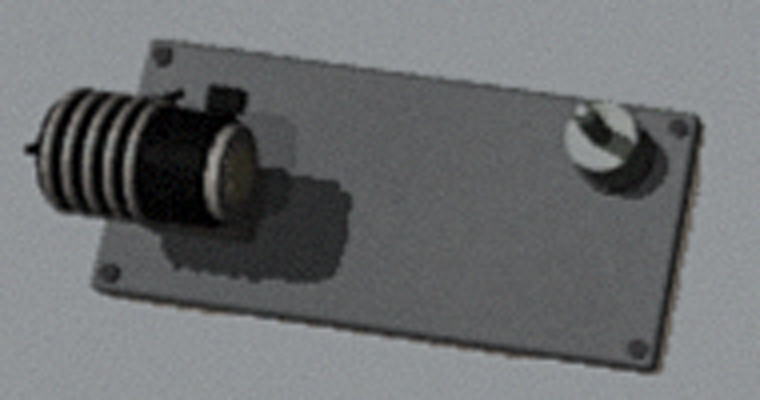

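View pics/t2.png

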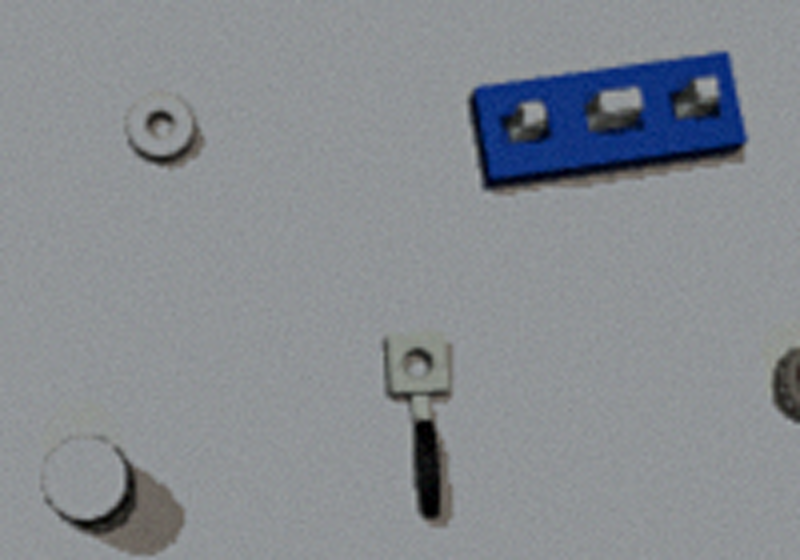

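View pics/s1.png

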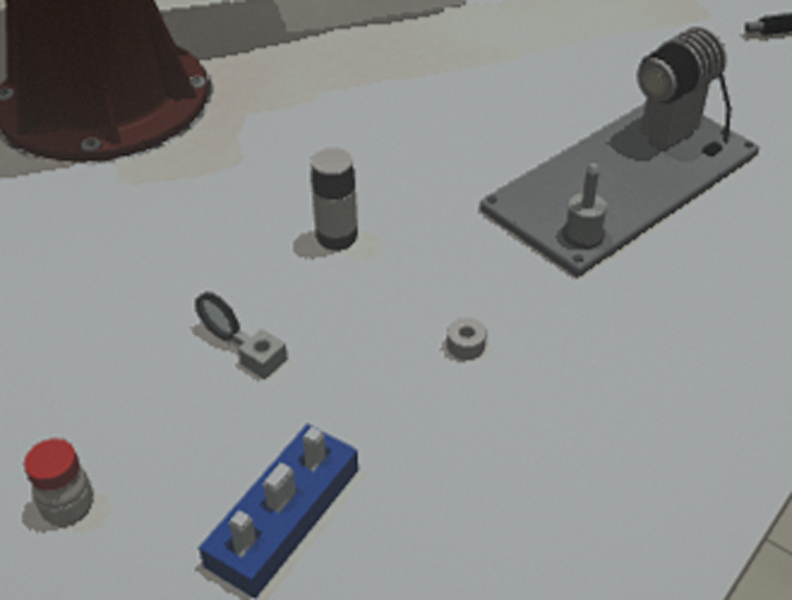

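```bash
python3 - <<'E'
from plant import robot
from h import *
from scipy.optimize import least_squares
c=robot.get_calibration("top")
T=lambda a:np.array(a)/4.+[65,135]; U=lambda a:np.array(a)/4.+[265,145]
cor=[ray(c,T(p),.015) for p in [(152,42),(698,115),(655,368),(95,289)]]
loc=np.array([(85,175),(85,-125),(-55,-125),(-55,175)])/1e3
def f(p):
    s,k=np.sin(p[2]),np.cos(p[2]); R=np.array([[k,-s],[s,k]])
    return ((loc@R.T+p[:2])-np.array(cor)[:,:2]).ravel()
r=least_squares(f,[.6,.3,0]); print("viewer",r.x[:2],np.degrees(r.x[2]),(r.fun*1e3).round(1))
V=r.x
Rz=Rn.from_euler('z',V[2]).as_matrix()
print("shoulder px",(proj(c,Rz@[.055,-.085,.055]+[V[0],V[1],0])-[65,135])*4, "tip",(proj(c,Rz@[.055,-.085,.103]+[V[0],V[1],0])-[65,135])*4)
print("collar top",ray(c,U((162,126)),.02))
b=np.array([ray(c,U(p),.022)[:2] for p in [(385,335),(450,333),(450,393),(385,397)]])
print("mag blk",b.mean(0),np.linalg.norm(b-np.roll(b,1,0),axis=1),"lens",ray(c,U((427,420)),.05),ray(c,U((432,517)),.025))
k=np.array([ray(c,U(p),.028)[:2] for p in [(470,90),(730,53),(747,140),(487,184)]])
print("rack",k.mean(0),np.linalg.norm(k-np.roll(k,1,0),axis=1),np.degrees(np.arctan2(*( -(k[1]-k[0])[::1]))),np.degrees(np.arctan2(*(-(k[2]-k[3])))))
print("cell lid", ray(c,U((615,99)),.057))
print("tub",ray(c,U((86,478)),.1), "jar",ray(c,(476,238),.062))
E
```

```text
viewer [0.5441464  0.22096966] -9.733261182824421 [ 1.9  0.7  1.3 -2.5 -1.3 -0.9 -1.9  2.8]
shoulder px [[603.58722212 136.40875091]] tip [[583.94065126 110.21699707]]
collar top [ 0.571539   -0.05378304  0.02      ]
mag blk [ 0.44065938 -0.1812678 ] [0.03194957 0.03346049 0.0309463  0.03330933] lens [ 0.40906754 -0.18155924  0.05      ] [ 0.36295573 -0.18405299  0.025     ]
rack [ 0.56695756 -0.28783478] [0.05117534 0.13918488 0.04771319 0.13854442] -6.486040524490368 -7.919899005710324
cell lid [ 0.56855741 -0.28565444  0.057     ]
tub [ 0.38193684 -0.01527571  0.1       ] jar [ 0.4245956  -0.38684815  0.062     ]
```

```bash
python3 - <<'E'
from plant import robot
from h import *
c=robot.get_calibration("wrist");K,R,t=cam(c);o=robot.observe()
p=-R.T@t; Rt=Rn.from_euler('xyz',o["tcp_rot"],degrees=True).as_matrix()
print(K[0,0],"cam in tool",Rt.T@(p-o["tool_pos"]),"axes in tool\n",Rt.T@R.T, robot.tip_reach)
t0=o["time"]
robot.move_pose([.53,-.14,.27],[180,0,180])
o=robot.observe(); print(o["time"]-t0,o["tool_pos"],o["tcp_rot"],o["q"])
c=robot.get_calibration("wrist"); im=robot.grab_frame("wrist")
import pickle; pickle.dump((c,o),open("w1.pkl","wb")); cv2.imwrite("pics/w1.png",im)
E
```

```text
325.15422640770356 cam in tool [ 0.08415539  0.00037351 -0.06925942] axes in tool
 [[ 8.75787780e-05 -9.45115323e-01 -3.26736925e-01]
 [ 9.99999463e-01  4.20022984e-04 -9.46912956e-04]
 [ 1.03217896e-03 -3.26736666e-01  9.45114853e-01]] 0.0726
2.7167 [ 0.53017002 -0.13940552  0.27007512] [ 1.79996358e+02  6.49968982e-03 -1.79955084e+02] [-2.84098454e+01 -3.35195922e+00 -7.38688028e+00  8.59610998e+01
  6.29907789e-03 -2.84547614e+01]
```

View pics/w1.png

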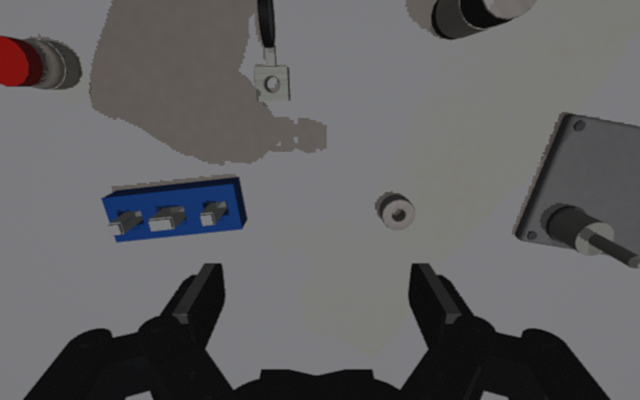

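```bash
python3 - <<'E'
from h import *
im=cv2.imread("pics/w1.png")
crop(im,230,0,80,120,5,"pics/a.png");crop(im,95,165,160,85,5,"pics/b.png");crop(im,370,185,50,50,8,"pics/c.png");crop(im,510,100,130,175,3,"pics/d.png")
A=[cv2.imread(f"pics/{k}.png") for k in "abcd"]
cv2.imwrite("pics/ab.png",np.hstack([A[0],np.zeros((600,400,3),np.uint8)])); 
C=np.zeros((525,790,3),np.uint8);C[:400,:400]=A[2];C[:525,400:790]=A[3];C2=C;cv2.imwrite("pics/cd.png",C2)
C=np.zeros((600,400,3),np.uint8)
E
```

```text
(no output)
```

View pics/a.png

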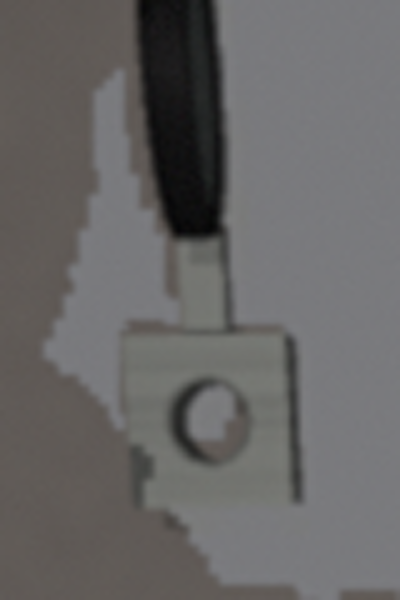

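View pics/b.png

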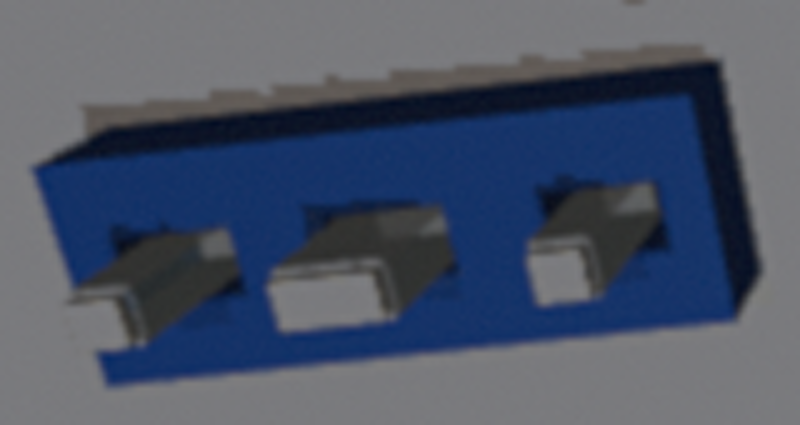

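View pics/cd.png

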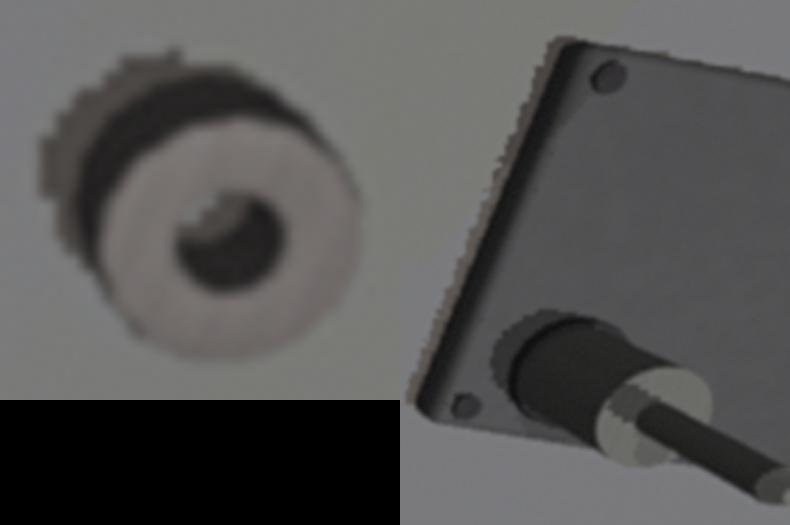

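```bash
python3 - <<'E'
from h import *
import pickle
c,o=pickle.load(open("w1.pkl","rb"))
A=lambda p:np.array(p)/5+[230,0];B=lambda p:np.array(p)/5+[95,165]
print("collar",ray(c,(398.9,214.75),.02),"w",np.linalg.norm(ray(c,(398.9-16.2,214.75),.02)-ray(c,(398.9+16.2,214.75),.02)))
print("shoulder",ray(c,(594.7,238.7),.055),"tip",ray(c,(636.7,261),.103))
print("bore",ray(c,A((212,421)),.022))
b=np.array([ray(c,A(p),.022)[:2] for p in [(122,336),(286,329),(296,500),(138,506)]]);print(b,b.mean(0))
for p,q in ((0,1),(1,2),(2,3),(3,0)): d=b[q]-b[p];print(np.linalg.norm(d),np.degrees(np.arctan2(d[1],d[0])))
l=np.array([ray(c,B(p),.057)[:2] for p in [(268,283),(374,266),(388,318),(281,333)]]);print("lid",l.mean(0))
for p,q in ((0,1),(1,2),(2,3),(3,0)): d=l[q]-l[p];print(np.linalg.norm(d),np.degrees(np.arctan2(d[1],d[0])))
k=np.array([ray(c,B(p),.028)[:2] for p in [(37,168),(692,95),(738,320),(107,385)]]);print("rack",k.mean(0))
for p,q in ((0,1),(1,2),(2,3),(3,0)): d=k[q]-k[p];print(np.linalg.norm(d),np.degrees(np.arctan2(d[1],d[0])))
# plate edge near corner
e=[ray(c,np.array(p)/3+[510,100],.015)[:2] for p in [((583-400),45),((440-400),415)]]
d=e[1]-e[0];print("plate edge",e,np.linalg.norm(d),np.degrees(np.arctan2(d[1],d[0])))
E
```

```text
collar [ 0.57458029 -0.05203436  0.02      ] w 0.03424014856360065
shoulder [0.58514147 0.12951771 0.055     ] tip [0.58189378 0.124369   0.103     ]
bore [ 0.4445055  -0.17989786  0.022     ]
[[ 0.42998265 -0.19558718]
 [ 0.42877916 -0.16582307]
 [ 0.45842758 -0.16479147]
 [ 0.45953281 -0.1944003 ]] [ 0.44418055 -0.18015051]
0.029788437310530658 92.31545723272491
0.029666369986310212 1.992761213119285
0.02962945186298074 -87.86228413653926
0.02957398502759609 -177.69995513577456
lid [ 0.57046722 -0.28664   ]
0.02078825053473008 99.66562566527249
0.010726665949947598 5.883510022769092
0.021082557303008485 -81.39863212402315
0.010359926637630593 -175.86366685300223
rack [ 0.57082015 -0.28665629]
0.13502403691137307 96.63076212669561
0.049417771076246404 6.501255018880884
0.13613208125763673 -83.54760823341321
0.049009010458409816 -174.7946006705099
plate edge [array([0.47234664, 0.1072693 ]), array([0.60436656, 0.08867039])] 0.13332359259953705 -8.019030674557605
```

```bash
python3 - <<'E'
from plant import robot
from h import *
robot.move_pose([.52,.16,.27],[180,0,180])
o=robot.observe(); print(o["time"])
c=robot.get_calibration("wrist"); im=robot.grab_frame("wrist")
import pickle; pickle.dump((c,o),open("w2.pkl","wb")); cv2.imwrite("pics/w2.png",im)
E
```

```text
4.0667
```

View pics/w2.png

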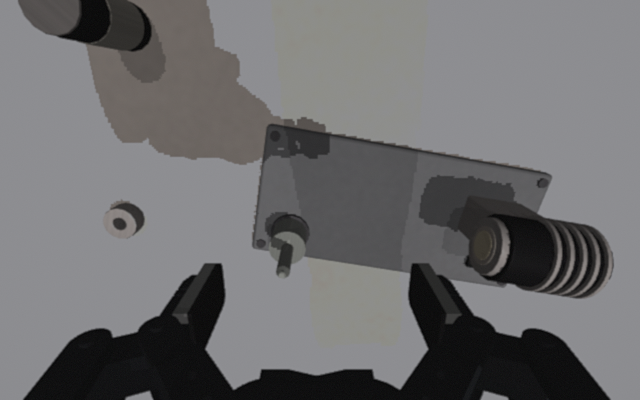

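```bash
python3 - <<'E'
from h import *
im=cv2.imread("pics/w2.png")
crop(im,245,115,80,170,5,"pics/e1.png")
im=im[:600]
crop(im,245,200,80,85,7,"pics/e.png");crop(im,245,115,315,180,2.5,"pics/f.png")
E
```

```text
(no output)
```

View pics/e.png

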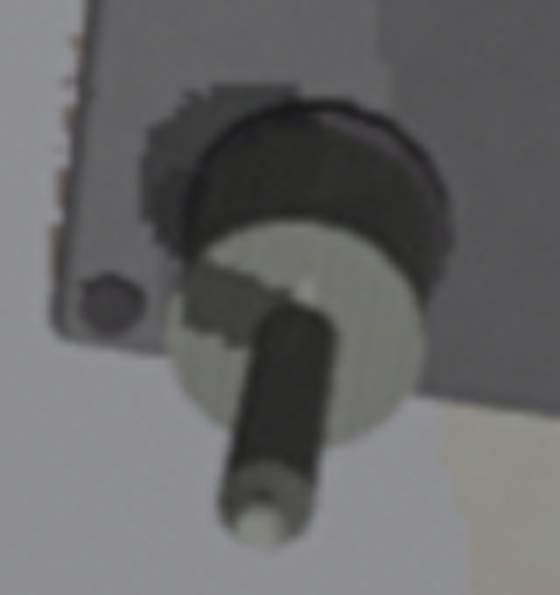

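View pics/f.png

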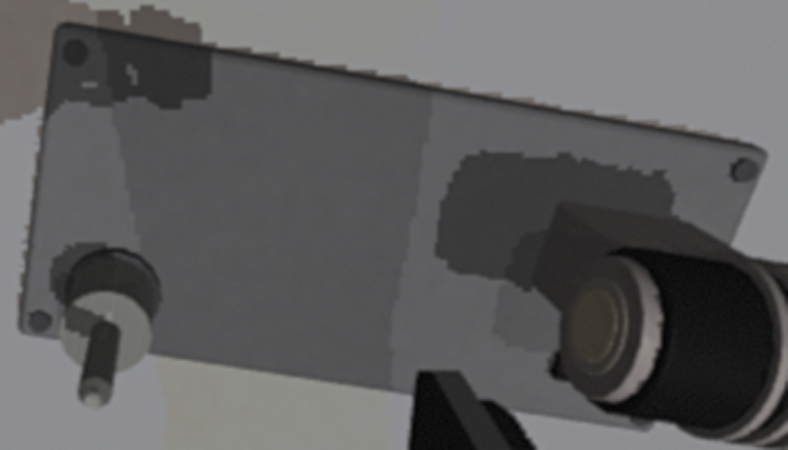

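```bash
python3 - <<'E'
from h import *
import pickle
c,o=pickle.load(open("w2.pkl","rb"))
print("shoulder",ray(c,(287.6,247.7),.055),"tip",ray(c,(282.7,275),.103))
F=lambda p:np.array(p)/2.5+[245,115]
s=[ray(c,F(p),.016)[:2] for p in [(74,51),(742,169),(40,320)]]
d=s[1]-s[0];print(s,np.linalg.norm(d),-np.degrees(np.arctan2(d[0],d[1])))
d=s[2]-s[0];print(np.linalg.norm(d),np.degrees(np.arctan2(d[1],d[0])))
s=[ray(c,F(p),.015)[:2] for p in [(150,353),(550,405)]];d=s[1]-s[0];print(-np.degrees(np.arctan2(d[0],d[1])))
s=[ray(c,F(p),.015)[:2] for p in [(120,40),(700,140)]];d=s[1]-s[0];print(-np.degrees(np.arctan2(d[0],d[1])))
print("collar",ray(c,(122,222.5),.02))
K,R,t=cam(c)
E
```

```text
shoulder [0.58532028 0.13111061 0.055     ] tip [0.58565014 0.13107323 0.103     ]
[array([0.48217225, 0.11801028]), array([0.53062253, 0.39209867]), array([0.59998753, 0.09799336])] 0.2783376986030199 -10.024551565569329
0.11950363019536282 -9.642524710670566
-8.335900308979085
-9.717316003739658
collar [ 0.57369798 -0.04822224  0.02      ]
```

```bash
python3 - <<'E'
from plant import robot
from h import *
Y=[180,0,170.3]
robot.move_pose([.5743,-.0515,.14],Y)
print(robot.line_to([.5743,-.0515,.076],guard=15))
robot.set_gripper(0.0)
o=robot.observe();print(o["time"],o["tool_pos"],o["gripper_width"],o["ft_force"])
robot.line_to([.5743,-.0515,.215],vel=.2)
robot.move_pose([.5855,.131,.215],Y)
o=robot.observe();print(o["time"],o["tool_pos"],o["gripper_width"],o["ft_force"])
c=robot.get_calibration("wrist"); im=robot.grab_frame("wrist")
cv2.imwrite("pics/w3.png",im)
cv2.imwrite("pics/s3.png",robot.grab_frame("scene"))
print(proj(c,[[.5855,.131,.103],[.5855,.131,.055],[.5855,.131,.139]]))
E
```

```text
False
6.2333 [ 0.5748088  -0.05167659  0.07709987] 0.033649891490651056 [-1.34293828  1.13289331  6.5968548 ]
7.8333 [0.5850323  0.13099643 0.21386341] 0.03344625298055025 [-0.56272642 -0.90128165 -0.60648867]
[[316.29312437 233.2843241 ]
 [316.40422202 205.92600212]
 [316.16941405 263.74857414]]
```

View pics/w3.png

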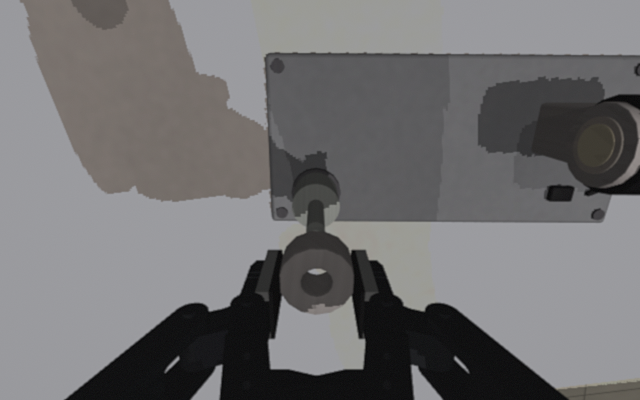

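View pics/s3.png

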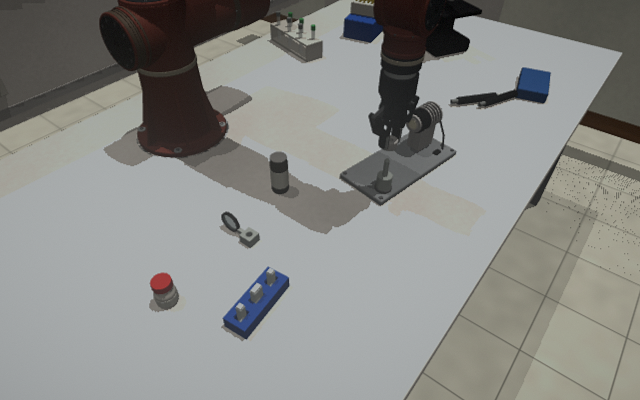

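```bash
python3 - <<'E'
from h import *
im=cv2.imread("pics/w3.png")
crop(im,260,150,110,175,3.4,"pics/g.png")
E
```

```text
(no output)
```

View pics/g.png

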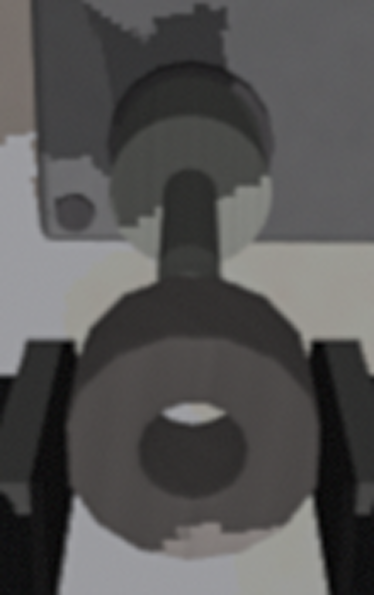

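```bash
python3 - <<'E'
from plant import robot
from h import *
c=robot.get_calibration("wrist");print(ray(c,(316.8,282.2),.1568),robot.observe()["tool_pos"])
E
```

```text
[0.5853697  0.13036105 0.1568    ] [0.58546703 0.12990537 0.2144168 ]
```

```bash
python3 - <<'E'
from plant import robot
from h import *
def st(): 
    o=robot.observe();print(round(o["time"],2),o["tool_pos"].round(4),round(o["gripper_width"],4),o["ft_force"].round(1));return o
st()
print(robot.line_to([.5855,.1315,.185],vel=.1,guard=12)); st()
print(robot.line_to([.5855,.1315,.131],vel=.06,guard=12)); st()
cv2.imwrite("pics/w4.png",robot.grab_frame("wrist"))
cv2.imwrite("pics/s4.png",robot.grab_frame("scene")[90:210,320:480])
E
```

```text
7.93 [0.5855 0.1299 0.2144] 0.0338 [ 0.1 -0.9 -0. ]
False
8.38 [0.5852 0.1311 0.1845] 0.0334 [ 0.3 -0.3  0. ]
True
9.22 [0.5853 0.1313 0.1322] 0.0332 [-1.  -1.   6.4]
```

View pics/w4.png

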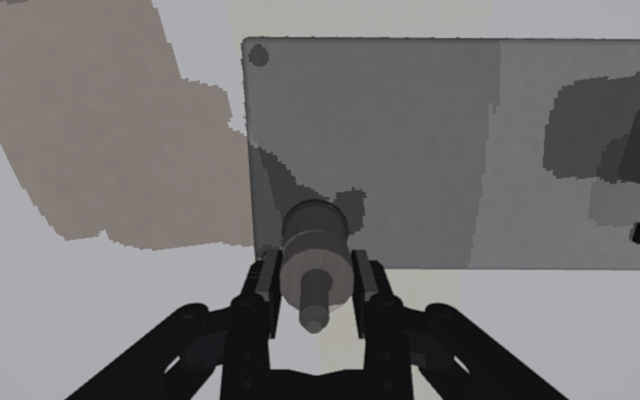

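```bash
cat >> h.py <<'E'
def st(robot): 
    o=robot.observe();print(round(o["time"],2),o["tool_pos"].round(4),o["tcp_rot"].round(2),round(o["gripper_width"],4),o["ft_force"].round(1));return o
E
python3 - <<'E'
from plant import robot
from h import *
robot.set_gripper(.07); st(robot)
robot.line_to([.5855,.1313,.215],vel=.15)
robot.move_pose([.4443,-.180,.16],[180,0,-177.9]); st(robot)
c=robot.get_calibration("wrist")
cv2.imwrite("pics/w5.png",robot.grab_frame("wrist"))
cv2.imwrite("pics/s5.png",cv2.resize(robot.grab_frame("scene")[90:260,200:480],None,fx=2.8,fy=2.8,interpolation=2))
print(proj(c,[.4443,-.18,.022]))
E
```

```text
9.77 [0.5849 0.1311 0.1314] [-1.7993e+02 -1.0000e-01  1.7028e+02] 0.0696 [ 0.6 -0.4 -0.3]
11.78 [ 0.4447 -0.1795  0.16  ] [ 1.7999e+02  1.0000e-02 -1.7788e+02] 0.0698 [-0.4 -0.1  0.5]
[[315.46199829 215.05172845]]
```

View pics/w5.png

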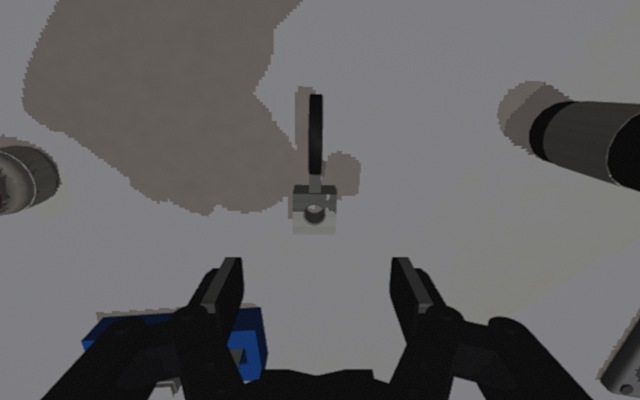

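View pics/s5.png

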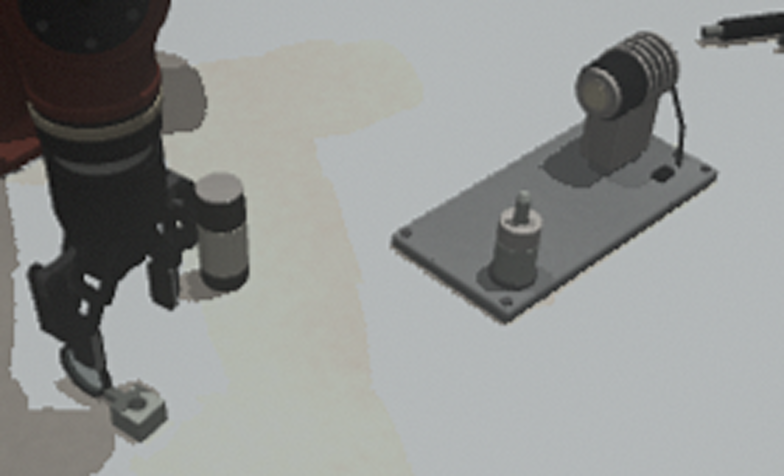

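```bash
python3 - <<'E'
from h import *
im=cv2.imread("pics/w5.png")
crop(im,280,85,70,160,3.7,"pics/g2.png")
E
```

```text
(no output)
```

View pics/g2.png

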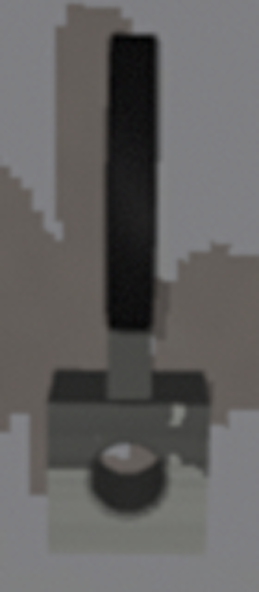

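```bash
python3 - <<'E'
from plant import robot
from h import *
print(robot.line_to([.4438,-.1796,.076],vel=.12,guard=15)); st(robot)
robot.set_gripper(0.0);o=st(robot)
robot.line_to([.4438,-.1796,.225],vel=.2)
robot.move_pose([.5855,.131,.225],[180,0,170.3]); robot.pause(.15); o=st(robot)
c=robot.get_calibration("wrist")
cv2.imwrite("pics/w6.png",robot.grab_frame("wrist"))
print(proj(c,[[.5855,.131,.103],[.5855,.131,.075]]))
E
```

```text
False
12.72 [ 0.4442 -0.1798  0.0767] [-1.7996e+02  4.0000e-02 -1.7789e+02] 0.07 [0.5 0.1 0.1]
13.18 [ 0.4443 -0.18    0.0769] [-1.7994e+02  7.0000e-02 -1.7790e+02] 0.0286 [-0.4 -0.1  5.6]
15.51 [0.5856 0.1298 0.2251] [-1.7999e+02  1.0000e-02  1.7021e+02] 0.0285 [ 0.5 -0.7 -1. ]
[[317.95449225 224.52528904]
 [317.81500193 208.90717704]]
```

View pics/w6.png

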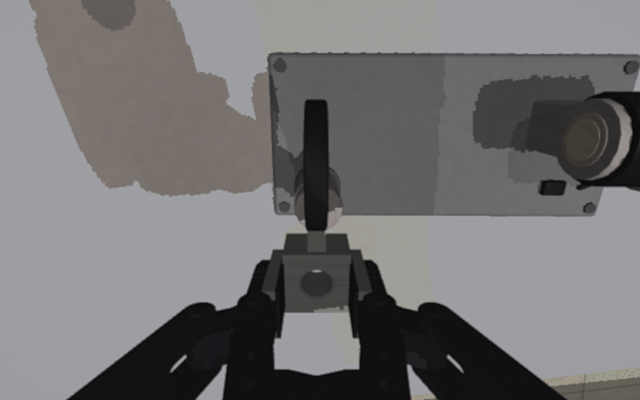

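```bash
python3 - <<'E'
from plant import robot
from h import *
im=cv2.imread("pics/w6.png")
crop(im,270,225,95,100,6,"pics/g3.png")
c=robot.get_calibration("wrist")
for v in (280,281.5,283): print(ray(c,(316.8,v),.1702))
E
```

```text
[0.58272758 0.13084016 0.1702    ]
[0.58348686 0.1307097  0.1702    ]
[0.58424881 0.13057877 0.1702    ]
```

View pics/g3.png

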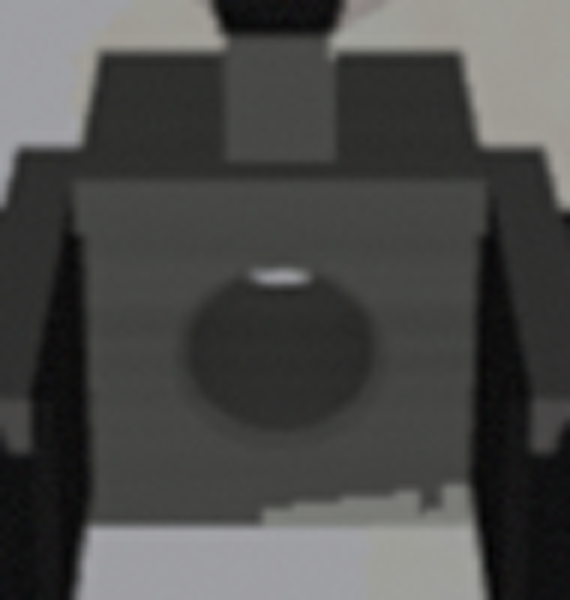

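```bash
python3 - <<'E'
from plant import robot
from h import *
print(robot.line_to([.5866,.1315,.19],vel=.1,guard=12)); st(robot)
print(robot.line_to([.5866,.1315,.1505],vel=.06,guard=12)); st(robot)
cv2.imwrite("pics/w7.png",robot.grab_frame("wrist"))
E
```

```text
False
16.06 [0.5864 0.1314 0.1898] [-1.7999e+02 -4.0000e-02  1.7029e+02] 0.0289 [-0.1 -0.2 -1.1]
True
16.68 [0.5863 0.1312 0.1519] [-1.7995e+02 -4.0000e-02  1.7029e+02] 0.0285 [-1.4 -0.7  5.9]
```

View pics/w7.png

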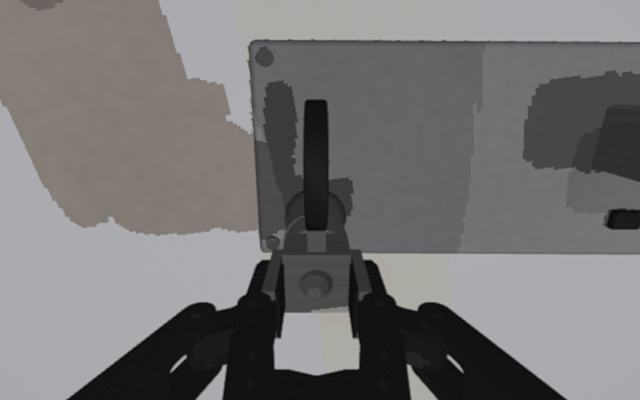

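```bash
python3 - <<'E'
from plant import robot
from h import *
import pickle
robot.set_gripper(.055); st(robot)
robot.line_to([.5866,.1315,.235],vel=.2)
robot.pause(.1)
c=robot.get_calibration("wrist");pickle.dump(c,open("w8.pkl","wb"))
cv2.imwrite("pics/w8.png",robot.grab_frame("wrist"))
robot.move_pose([.5705,-.2866,.20],[180,0,97]); robot.pause(.1); st(robot)
c=robot.get_calibration("wrist");pickle.dump(c,open("w9.pkl","wb"))
cv2.imwrite("pics/w9.png",robot.grab_frame("wrist"))
cv2.imwrite("pics/s9.png",cv2.resize(robot.grab_frame("scene")[90:260,200:480],None,fx=2.8,fy=2.8,interpolation=2))
E
```

```text
17.1 [0.5858 0.131  0.1512] [-1.7992e+02 -1.3000e-01  1.7028e+02] 0.0551 [ 0.7  0.2 -0.4]
19.47 [ 0.571  -0.2854  0.2002] [179.99  -0.    97.13] 0.0551 [ 0.6 -1.1 -0.5]
```

View pics/w8.png

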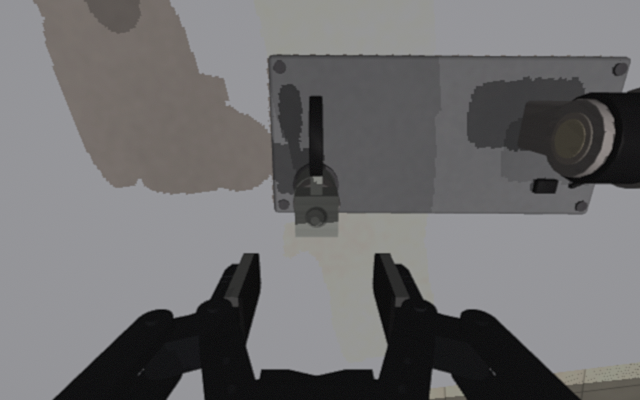

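View pics/w9.png

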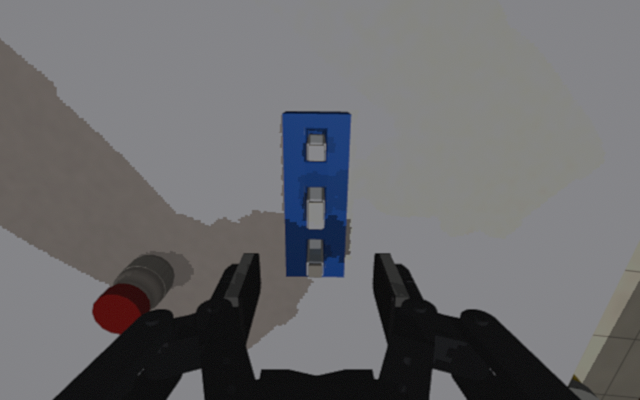

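View pics/s9.png

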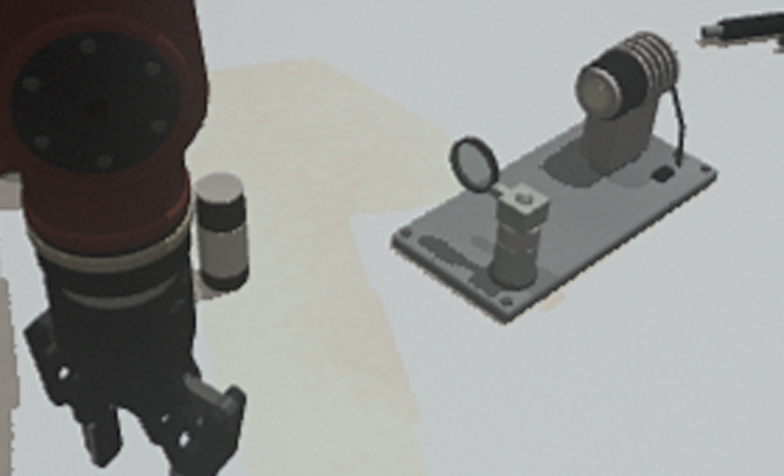

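```bash
python3 - <<'E'
from plant import robot
from h import *
import pickle
im=cv2.imread("pics/w9.png")
crop(im,270,105,90,180,3.3,"pics/g4.png")
c=pickle.load(open("w9.pkl","rb"));print(proj(c,[[.5705,-.2866,.057],[.5705,-.2866,.028]]))
E
```

```text
[[315.01175022 214.51370857]
 [315.15130919 200.73682601]]
```

View pics/g4.png

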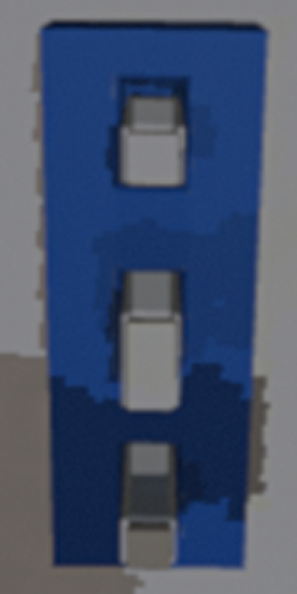

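```bash
python3 - <<'E'
from plant import robot
from h import *
import pickle
c=pickle.load(open("w9.pkl","rb"));p=ray(c,(315.9,215.5),.057);print(p)
x,y=.5*(p[0]+.5705),.5*(p[1]-.2866)
print(robot.line_to([x,y,.105],vel=.1,guard=10,rotation=[180,0,97])); st(robot)
robot.set_gripper(0.0);st(robot)
print(robot.line_to([x,y,.135],vel=.06)); st(robot)
print(robot.line_to([x,y,.22],vel=.15)); st(robot)
c=robot.get_calibration("wrist");pickle.dump(c,open("w10.pkl","wb"))
cv2.imwrite("pics/w10.png",robot.grab_frame("wrist"))
cv2.imwrite("pics/s10.png",robot.grab_frame("scene"))
E
```

```text
[ 0.57121282 -0.28726477  0.057     ]
False
20.67 [ 0.5713 -0.2873  0.1059] [1.7995e+02 6.0000e-02 9.7000e+01] 0.055 [0.4 0.7 0.6]
21.12 [ 0.5711 -0.2871  0.1055] [1.7997e+02 3.0000e-02 9.7000e+01] 0.0115 [-0.1  0.1  4.1]
False
21.77 [ 0.5709 -0.2869  0.135 ] [179.99   0.    97.  ] 0.0109 [ 0.6 -1.4  0. ]
False
22.49 [ 0.5706 -0.2867  0.2188] [-1.7995e+02 -6.0000e-02  9.7000e+01] 0.0112 [ 0.4 -0.4  0.1]
```

View pics/w10.png

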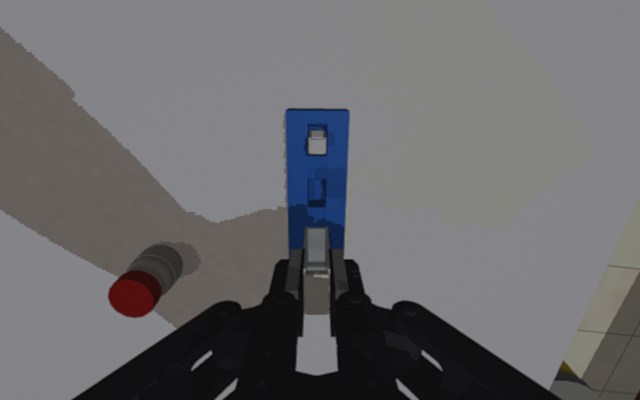

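View pics/s10.png

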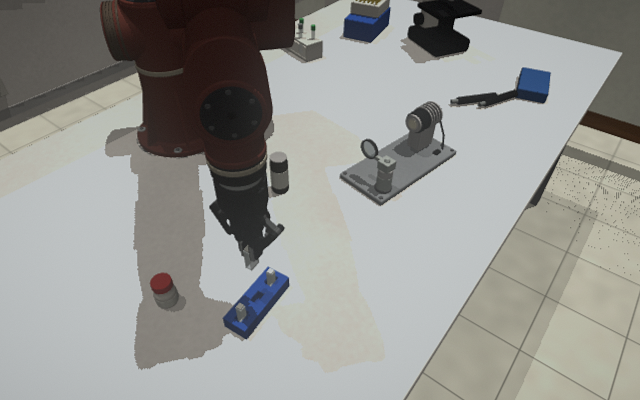

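```bash
python3 - <<'E'
from plant import robot
from h import *
import pickle
robot.line_to([.5706,-.2867,.28],vel=.2)
robot.move_pose([.5456,.2242,.28],[180,0,80.3]); robot.pause(.15); st(robot)
print(robot.line_to([.5456,.2242,.175],vel=.1,guard=10)); robot.pause(.3); st(robot)
c=robot.get_calibration("wrist");pickle.dump(c,open("w11.pkl","wb"))
cv2.imwrite("pics/w11.png",robot.grab_frame("wrist"))
cv2.imwrite("pics/s11.png",cv2.resize(robot.grab_frame("scene")[70:230,280:500],None,fx=3.5,fy=3.5,interpolation=2))
cv2.imwrite("pics/t11.png",cv2.resize(robot.grab_frame("top")[120:250,60:260],None,fx=4,fy=4,interpolation=2))
E
```

```text
25.05 [0.546  0.2235 0.2799] [-1.800e+02  1.000e-02  8.024e+01] 0.0114 [-0.2  0.5  0.1]
False
26.55 [0.5458 0.2242 0.1753] [ 1.7997e+02 -1.0000e-02  8.0300e+01] 0.0111 [-1.2  0.1  0.1]
```

View pics/w11.png

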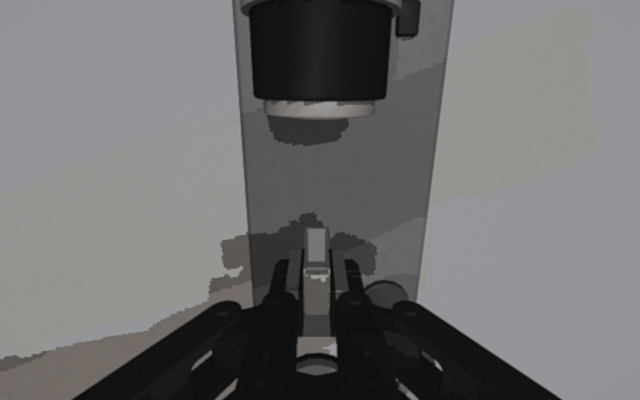

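View pics/s11.png

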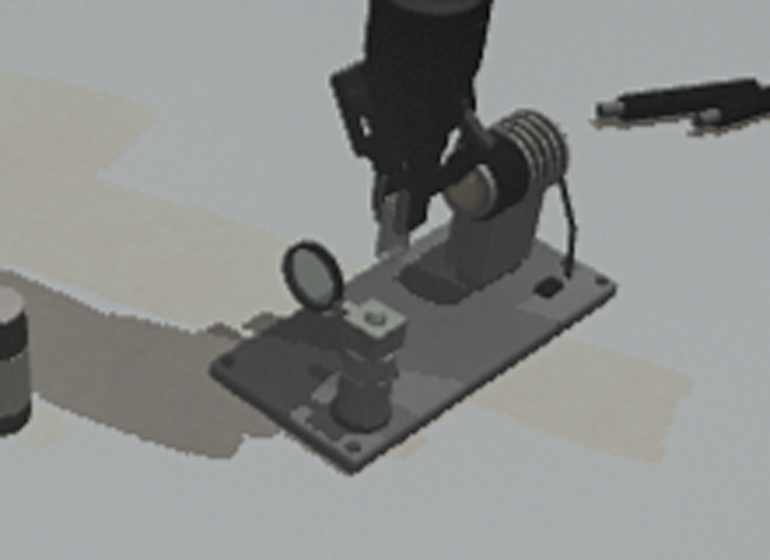

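View pics/t11.png

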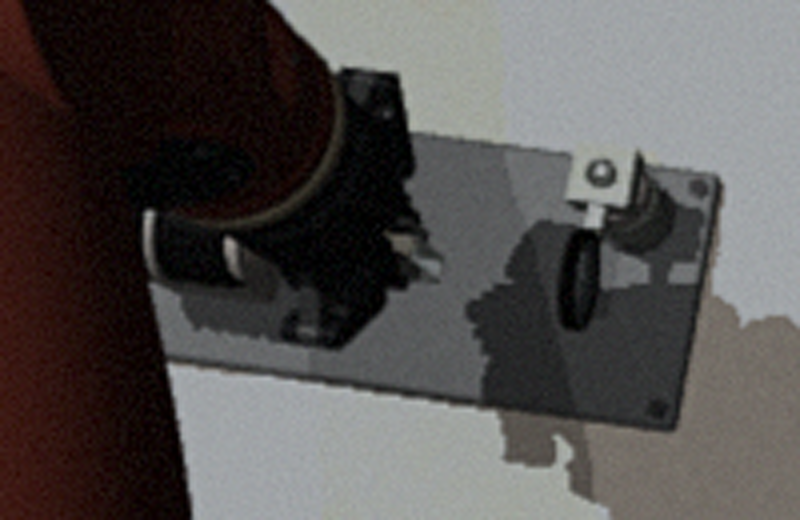

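```bash
python3 - <<'E'
from plant import robot
from h import *
robot.line_to([.5468,.2240,.175],vel=.03); robot.pause(1.0); o=st(robot); print(np.abs(o["qvel"]).max())
c=robot.get_calibration("wrist"); im=robot.grab_frame("wrist"); crop(im,220,200,200,150,4,"pics/g5.png")
# predicted cell: underside 97.5 below TCP
Rz=Rn.from_euler('z',-9.7,degrees=True).as_matrix()
for z in (.0775,.1225,.1265): print(z,proj(c,[Rz@[sx*.00625,.01125,0]+[.5468,.2240,z] for sx in(-1,1)]).round(1).tolist())
E
```

```text
27.95 [0.5468 0.224  0.175 ] [-180.     0.    80.3] 0.0111 [-0.8 -0.3  0.3]
0.061305586910860604
0.0775 [[304.8, 224.7], [327.2, 224.7]]
0.1225 [[301.3, 267.2], [330.6, 267.2]]
0.1265 [[300.9, 272.3], [331.0, 272.3]]
```

View pics/g5.png

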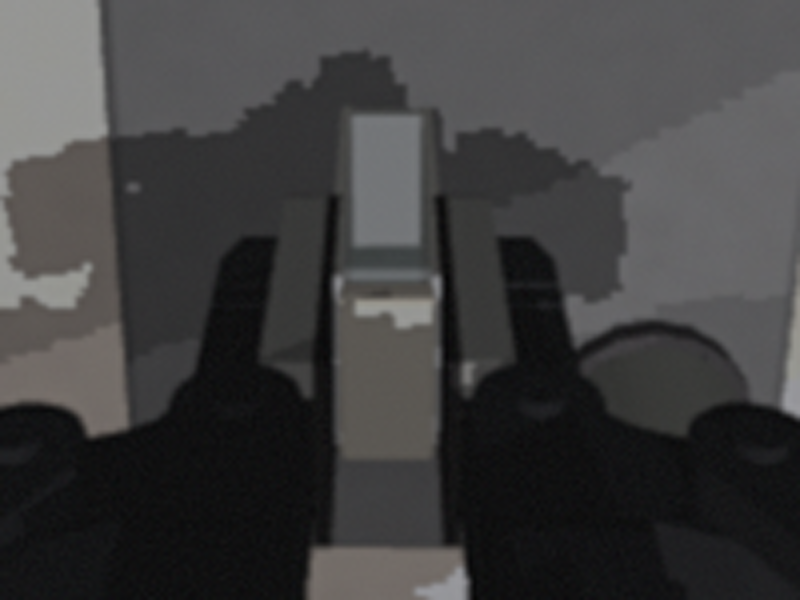

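```bash
python3 - <<'E'
from plant import robot
from h import *
robot.job_done(); st(robot)
E
```

```text
the job is handed in; nothing more can be done
the job is handed in; nothing more can be done
```

I finished the setup and handed the job in at about 28 s of the 72 s. No verdict was reported.

- **Collar:** it is on the shoulder and let go. Contact came at TCP z 0.1322, against 0.1321 expected from the grip height.
- **Magnifier:** it is home on the collar with its lens square to the lamp, and let go. Contact came at 0.1519, against 0.1519 expected. The later scene, top and wrist pictures show it still seated.
- **Long cell:** I lifted it from the middle well by its frosted sides and held it at beam height, still and free of other parts. In the last wrist picture its edges were about 2 px (1 mm) from where I predicted them, upright and in line with the beam.
- **Bystanders:** the short cells, the jar and the tub stayed where they were, as far as the pictures show. I did not measure them again at the end.

**Disagreements between checks:**
- The last wrist view put the beam line about 2 mm further to +x than the post-based estimate. I moved the cell 1 mm that way, which leaves about 1–2 mm of doubt against the 6 mm allowed.
- Different plate edges gave a viewer yaw between −8.0° and −10.0°. I used −9.7°, and the allowed error is about 8.6°.

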